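Press the spring-backed corner of the mirror mount to its index mark

TASK

On the tilt mount with the round mirror, press the studded spring-backed corner down gently with the fingertips until the pointer on its scale is level with the index clip's finger, keep it there for about a second without pushing on past the mark, then let go so that the plate springs fully back. Only press: do not lift or shift the mount, do not touch the mirror or move the index clip, and leave the square-mirror mount and everything else on the bench alone.

Things in the scene. Friction and masses are not known exactly. Their poses are not given: they have to be found in the camera images.
- round: loose-standing tilt mount with the round mirror, about 1.8 kg, on a cross-shaped aluminium base 255 x 170 mm, 12 mm thick. Origin: underside of the base, below the middle of the mirror; x runs from the stud end to the scale end, z up. A black square plate (120 mm, 8 mm thick, middle 60 mm up), set cornerwise, rocks on two posts under its left and right corners (y = +-68 mm)
- round_stud (a point): top of the small steel domed stud (20 mm across, 9 mm tall) that stands on the spring-backed corner of the round-mirror mount, 73 mm above the bench at rest: the place to press straight down. A coil spring stands under this corner, at x = -70 mm of the mount, 70 mm from the pivot line; pushing takes about 3 N to start and 8 N at the highest index setting, rising smoothly. The mirror's rim begins 41 mm away
- round_tilt (a joint): tilt of the round-mirror mount's plate: 0 at rest (spring holds it against its stop), grows as the studded corner is pressed, stop at 0.33 rad. The stud sinks about 70 mm x angle while the pointer tip rises about 152 mm x angle; let go, the spring brings it straight back to 0
- round_tip (a point): centre of the 12 mm black ball at the end of the pointer of the round-mirror mount, on the far face of the upright white slotted scale (56 mm wide, top 127 mm up, at x = 140 mm of the mount), 152 mm from the pivot line, 60 mm above the bench at rest. It rises when the stud is pressed
- round_mark (a point): the index mark of the round-mirror mount: the point in the scale's slot level with the thin finger of the dark sliding index clip (16 x 8 x 8 mm, beside the slot on the scale's far face); the pointer ball is at the mark when it is level with it (same height). The clip is set anywhere from 78 to 98 mm above the bench and stays there by friction; leave it as set
- round_mirror: round mirror in a dark ring, 58 mm across, 6.5 mm thick, at the middle of the tilt plate; origin: middle of its underside, 64 mm above the bench. Not to be touched
- square: loose-standing tilt mount with the square mirror, about 1.8 kg, on a cross-shaped aluminium base 255 x 170 mm, 12 mm thick. Origin: underside of the base, below the middle of the mirror; x runs from the stud end to the scale end, z up. A black square plate (120 mm, 8 mm thick, middle 60 mm up), set cornerwise, rocks on two posts under its left and right corners (y = +-68 mm). Same build as the other mount
- square_tilt (a joint): tilt of the square-mirror mount's plate, 0 at rest, grows as its stud is pressed
- round_index (a joint): setting of the round-mirror mount's index clip along its scale, in m: 0 = clip 78 mm above the bench, 0.02 = 98 mm
- enclosure_a: open black plastic enclosure with a circuit board, 130 x 190 x 45 mm, left of the mounts; origin: middle of its underside. Bystander
- enclosure_b: open black plastic enclosure with a circuit board, 130 x 190 x 45 mm, right of the mounts; origin: middle of its underside. Bystander
- brush: small cleaning brush with a yellow handle, 170 mm long, lying between the mounts; origin: underside, mid-length. Bystander
- screwdriver: screwdriver, 170 mm long, lying in front on the right; origin: underside, mid-length. Bystander
- cap_a: blue plastic ring cap, 34 mm across, 12 mm tall, nearer the robot; origin: middle of its underside. Bystander
- cap_b: blue plastic ring cap, 34 mm across, 12 mm tall, between the mounts towards the back; origin: middle of its underside. Bystander
- flux: small white bottle with black cap, 44 mm across, 90 mm tall, at the back between the mounts; origin: middle of its underside. Bystander

How it is judged:
On the way, in this order (a step that is already met when the one before it is completed fails the run):
1. the round mount's pointer is kept within 6 mm of the height of its index mark by the fingertips (z of round_tip in the frame of round_mark between -0.006 and 0.006 m and contact force between the fingers and round above 0.5 N), for 0.5 s.
2. the plate is let go and has sprung back to rest (value of joint round_tilt below 0.03 rad), for 0.2 s.
At the end, for the whole second after the job is handed in: the round mount's plate is back at rest (tilt under 0.03 rad), both mounts stand flat and still within 15 mm of where they started, the square mount's plate is at rest, and all other things are within 25 mm of where they started (value of joint each of round_tilt, square_tilt below 0.03 rad and distance of each of round, square from where it was at the start of the episode below 0.015 m and angle between round's own z axis and vertical below 0.05 rad and linear speed of round below 0.02 m/s and distance of each of enclosure_a, enclosure_b, brush, screwdriver, cap_a, cap_b, flux from where it was at the start of the episode below 0.025 m); the robot touches nothing.
It fails at once if the pointer is pushed more than 12 mm past the index mark (z of round_tip in the frame of round_mark above 0.012 m).
It fails at once if the tilt plate is pressed with more than 20 N, or the robot touches the round mirror (contact force between any of the fingers, the arm and round above 20 N or contact force between any of the fingers, the arm and round_mirror above 0.5 N).
It fails at once if the mount is lifted, tipped or shifted by more than 15 mm (distance of round from where it was at the start of the episode above 0.015 m or height (world z) of round above 0.008 m or angle between round's own z axis and vertical above 0.08 rad).
It fails at once if the index clip is slid along its scale (velocity of joint round_index above 0.02 m/s or velocity of joint round_index below -0.02 m/s or distance of round_mark from where it was at the start of the episode above 0.018 m).
It fails at once if the square-mirror mount is pressed or shifted, or something else on the bench is moved by more than 25 mm (value of joint square_tilt above 0.05 rad or distance of square from where it was at the start of the episode above 0.015 m or distance of any of enclosure_a, enclosure_b, brush, screwdriver, cap_a, cap_b, flux from where it was at the start of the episode above 0.025 m).
It also fails if it takes over 32 s, if anything falls off the work surface, if the arm or the gripper's body presses on something with over 40 N, if the wrist force passes 120 N, or if a joint passes its speed limit or range.

ROBOT

A 7-joint arm with a two-finger parallel gripper is mounted at the origin on the work surface. World frame = base frame: x ahead of the robot, y to its left, z up, the work surface at z = 0. Lengths are in m, angles in rad, forces in N, time in s.
With the tool pointing down it reaches from about 0.35 to 0.9 m from the base axis. Payload 8.1 kg.
Tool frame: the origin (TCP) lies between the finger pads; the fingertips stand 22 mm ahead of it and the grasp point (between the pads) lies 3 mm ahead of it; z points along the fingers, y is the direction in which the jaws open and shut (so a half turn about z gives the same grasp; the last joint's range is limited). The gripper opens to 85 mm and grips with 20 to 120 N. Pads are 22 mm wide; open, the fingers measure 114 mm over their backs; the gripper's body (76 mm by 85 mm) begins 54 mm behind the grasp point. The pads swing forward as they close: fully open they stand 13 mm farther back than shut.
Start: joints at [-1.346, 0.434, 0.025, 1.573, -0.012, 1.134, -0.075], TCP at [0.201, 0.592, 0.253] pointing down, gripper open.
Joint ranges: [-2.62, 2.62], [-0.44, 2.09], [-1.27, 1.32], [0.08, 2.57], [-1.32, 4.46], [0.12, 2], [-2.74, 2.74]. Speed limits (rad/s): [2.22, 2.22, 3.01, 3.01, 3.14, 3.14, 3.14].

INTERFACE

Orientations are given as [roll, pitch, yaw] about the fixed x, y, z axes, in that order (R = Rz(yaw) Ry(pitch) Rx(roll)).
In Python, from workcell import arm, viewer gives the robot as it stands.
- The arm moves only by the tool jog_arm, never from a script. Its argument "plan" is one flat list of numbers, 7 for each row, row after row: the shift along the tool's x, y, z in cm, then the turn, a rotation vector about the tool's x, y, z in rad, then the finger opening in cm, from 0 to 8.54. In form: [tx, ty, tz, wx, wy, wz, gripper, tx, ty, tz, wx, wy, wz, gripper, ...]. A call has 1 to 8 rows; each row shifts and turns the pose as measured when the row begins, along the tool's axes as they then stand; what a row does not reach is not made up. A row lasts 1/10 s, in which the tool goes at most 50 mm and 8.59 degrees, less where a joint would pass 70% of its speed; a pose out of reach is approached as far as the arm can. A call with a gripper value outside its range is refused whole. The fingers move at their own pace and stop on an object; the grip force is fixed at half the most. Time passes only in rows, so rows that do not move let the fingers close. It gives the time, the measured TCP pose, the force and the opening at its end, in the units of the state.
- arm.get_obs(): the state, without advancing time (a new reading comes with each control period).
- viewer.snapshot(name): name is "side" or "top" or "wrist"; returns a dict with "pixels" (384x512x3 uint8, red, green, blue), "z_map" (384x512 float32, m along the optical axis (not along the pixel's ray), 0 where there is no reading), "intrinsics" (3x3 intrinsics, pixels), "world_from_camera" (4x4, takes a point from camera to world coordinates); the wrist camera has in their place "mount" (4x4, takes a point from camera to tool coordinates, whose origin is the TCP and whose axes are the flange's). Camera axes: x right, y down, z forward; pixel columns grow to the right and rows downward; lengths in m; the calibration is good to about 2 mm. A picture is of the moment at which its call begins: read the wrist's pose just before it.
- arm.job_done(): hands the job in, once; it reports no verdict.
Trained networks look in the newest picture that a camera, given by its name, has taken for a name from the list of things; names that differ only in an ending like _2 or _b are one class to them, and where a whole thing is asked for, a point or a joint stands for the part that bears it (a point fixed in the world has none). Each returns a list of dicts, best first, with "score" (0 to 1); they miss things now and then, are a little off and sometimes report something else, mostly with a low value. They report only what shows in the picture. A call takes as long as a camera call.
- viewer.cut_out(camera, query): "mask" (384x512 bool, what is visible of it) and "uv" ([column, row] in pixels, amid what is visible of it).
- viewer.spot_point(camera, query): "uv" ([column, row] in pixels: a listed point, or the origin of a listed thing).
The state is a dict: "clock": time; "qpos": joint angles; "dq": joint speeds; "effort": joint torques, N m; "ee_pos": TCP position; "ee_rot": TCP orientation; "ft_force": force on the tool from outside, world axes, zero at the start; "wrist_torque": the same for the moment, N m; "width": finger opening in m.
Only numpy, scipy, OpenCV 4.12 (cv2) and the standard library are available. Lean on these libraries where they do the work, as an engineer would, in place of code of your own. Each camera call takes 0.05 s, during which the arm holds its last target. There are 200 camera calls.

## Working session

There is one attempt and no reset: what is moved stays moved. The work goes in short steps, Python scripts to look and compute and a tool call to move; the robot and the scene stay as the last step left them, time stands still between calls to the robot, and variables do not carry over. Pictures are saved under pics/ and viewed, about 8 in all and at most 12, crops included, and the job is handed in when it is done.

Besides the shell and the picture viewer there is one more tool, called after "Emit:" as a command line: name --argument value ..., lists and objects as JSON in quotes. jog_arm: Moves the arm, as the interface text tells. Its arguments: {"type":"object","properties":{"plan":{"type":"array"}},"required":["plan"]}

```bash
mkdir -p pics; cat > h.py <<'E'
import numpy as np, cv2
from scipy.spatial.transform import Rotation as R
from workcell import arm, viewer
def T_tool(o):
    T=np.eye(4);r=np.array(o["ee_rot"]);T[:3,:3]=r if r.shape==(3,3) else R.from_euler('xyz',r).as_matrix();T[:3,3]=o["ee_pos"];return T
def snap(c,png=None):
    o=arm.get_obs();s=viewer.snapshot(c)
    s["T"]=s["world_from_camera"] if c!="wrist" else T_tool(o)@s["mount"]
    if png: cv2.imwrite(f"pics/{png}.png",s["pixels"][...,::-1])
    return s
def ray(s,uv):
    d=np.linalg.inv(s["intrinsics"])@[uv[0],uv[1],1];return s["T"][:3,3],s["T"][:3,:3]@d
def at_z(s,uv,z):
    p,d=ray(s,uv);return p+d*(z-p[2])/d[2]
def depth(s,uv):
    u,v=np.round(uv).astype(int);w=s["z_map"][max(v-1,0):v+2,max(u-1,0):u+2];w=w[w>0]
    p,d=ray(s,uv);return p+d*np.median(w) if w.size else None
E
python3 - <<'E'
from h import *
np.set_printoptions(precision=4,suppress=True)
print(arm.get_obs())
ims=[]
for c in("top","side"):
    s=snap(c,c+"0"); print(c,s["T"][:3,3],s["T"][:3,2])
    for q,z in(("round_stud",.073),("round_tip",.06),("round_mark",.088),("round_mirror",.064),("round",0),("square",0)):
        for d in viewer.spot_point(c,q)[:2]: print(c,q,round(d["score"],2),np.array(d["uv"]),"atz",at_z(s,d["uv"],z),"depth",depth(s,d["uv"]))
E
```

```text
{'clock': 0.0, 'qpos': array([-1.3456,  0.4352,  0.0249,  1.5741, -0.0116,  1.134 , -0.0751]), 'dq': array([ 0.0015, -0.0003, -0.0015,  0.0009,  0.0001,  0.0003, -0.002 ]), 'effort': array([  0.0008, -67.0477,   1.0255, -31.6214,   0.0156,   0.0123,
         0.    ]), 'ee_pos': array([0.2011, 0.5912, 0.2525]), 'ee_rot': array([-3.14  ,  0.0002,  2.8138]), 'ft_force': array([ 0.0532, -0.1768,  0.3947]), 'wrist_torque': array([-0.0106, -0.0146, -0.0343]), 'width': 0.08523420181004142}
top [0.2482 0.0073 1.6365] [ 0.2078 -0.0148 -0.9781]
top round_stud 0.67 [181.9 206.5] atz [0.503  0.2636 0.073 ] depth [0.5032 0.2637 0.0719]
top round_tip 0.89 [190.6 149.4] atz [0.7236 0.2304 0.06  ] depth [0.7083 0.2232 0.1108]
top round_tip 0.34 [254.8 196.8] atz [ 0.5292 -0.0057  0.06  ] depth [ 0.5364 -0.0061  0.0196]
top round_mirror 0.6 [184.  187.4] atz [0.5761 0.2565 0.064 ] depth [0.5751 0.2557 0.0689]
top round 0.74 [254.7 194.8] atz [ 0.5478 -0.0062  0.    ] depth [ 0.5439 -0.006   0.0209]
top round 0.59 [188.4 193.3] atz [0.5654 0.2499 0.    ] depth [0.5519 0.2396 0.0694]
top square 0.87 [3
[... 261 characters left out ...]
 [0.5105 0.2753 0.073 ] depth [0.5427 0.4041 0.0031]
side round_tip 0.87 [270.9 159.6] atz [0.7228 0.2404 0.06  ] depth [0.7127 0.2173 0.0731]
side round_mark 0.66 [305.7 372.2] atz [ 0.4495 -0.5674  0.088 ] depth [ 0.4749 -0.5278  0.0207]
side round_mirror 0.61 [230.9 160.6] atz [0.5858 0.2745 0.064 ] depth [0.5821 0.2625 0.0706]
side round_mirror 0.6 [247.8 223.3] atz [ 0.5153 -0.0912  0.064 ] depth [ 0.5412 -0.0198  0.008 ]
side round 0.91 [227.1 178.7] atz [0.567  0.2649 0.    ] depth [0.5602 0.2423 0.0138]
side round 0.4 [200.  233.3] atz [ 0.3985 -0.0073  0.    ] depth [ 0.396  -0.0194  0.0095]
side square 0.62 [301.4 273.4] atz [ 0.5998 -0.2594  0.    ] depth [ 0.5938 -0.2699  0.0112]
```

View pics/top0.png

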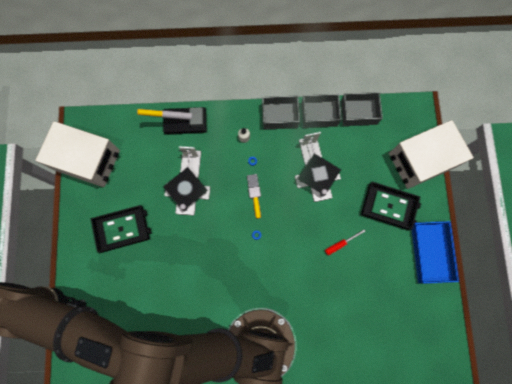

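View pics/side0.png

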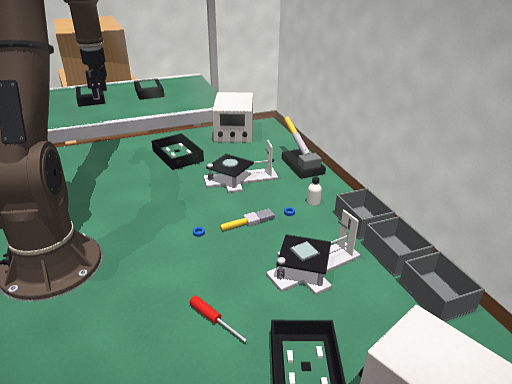

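The top view shows the round mount at px (185,187), with its stud at (182,206) and its scale at (190,150). In the side view the mount is at (230,165) and the scale's near face at (270,158), so the clip is hidden from both cameras. I need the wrist camera to look from beyond the scale.

```bash
python3 - <<'E'
from h import *
np.set_printoptions(precision=4,suppress=True)
s=snap("wrist","w0");print(s["mount"],s["intrinsics"])
o=arm.get_obs();T=T_tool(o);print(T)
# displacement to view position in tool axes (cm)
for g in([.5,.42,.33],[.76,.22,.33]):print(g,T[:3,:3].T@(np.array(g)-T[:3,3])*100)
E
```

```text
[[ 0.0002 -0.9553 -0.2956  0.075 ]
 [ 1.      0.0001  0.0005 -0.0004]
 [-0.0005 -0.2956  0.9553 -0.1214]
 [ 0.      0.      0.      1.    ]] [[322.3489   0.     253.1987]
 [  0.     322.3489 193.2031]
 [  0.       0.       1.    ]]
[[-0.9467  0.322   0.      0.2013]
 [ 0.322   0.9467  0.0001  0.5917]
 [-0.      0.0001 -1.      0.2533]
 [ 0.      0.      0.      1.    ]]
[0.5, 0.42, 0.33] [-33.8133  -6.6374  -7.6669]
[0.76, 0.22, 0.33] [-64.8691 -17.1986  -7.6677]
```

Emit:
jog_arm --plan '[-4.5, -1.1, -0.6, 0, 0, 0, 8.5, -4.5, -1.1, -0.6, 0, 0, 0, 8.5, -4.5, -1.1, -0.6, 0, 0, 0, 8.5, -4.5, -1.1, -0.6, 0, 0, 0, 8.5, -4.5, -1.1, -0.6, 0, 0, 0, 8.5, -4.5, -1.1, -0.6, 0, 0, 0, 8.5, -4.5, -1.1, -0.6, 0, 0, 0, 8.5, -4.5, -1.1, -0.6, 0, 0, 0, 8.5]'

```text
clock: 1.55
ee_pos: [0.5168, 0.3937, 0.3012]
ee_rot: [3.14, -0.005, 2.832]
ft_force: [0.0, 0.9, 0.0]
width: 0.0852
```

Emit:
jog_arm --plan '[-4.6, -1.2, 0, 0, 0, 0, 8.5, -4.6, -1.2, 0, 0, 0, 0, 8.5, -4.6, -1.2, 0, 0, 0, 0, 8.5, -4.6, -1.2, 0, 0, 0, 0, 8.5, -4.6, -1.2, 0, 0, 0, 0, 8.5, -4.6, -1.2, 0, 0, 0, 0, 8.5, -4.6, -1.2, 0, 0, 0, 0, 8.5, 0, 0, 0, 0, 0, 0.15, 8.5]'

```text
clock: 2.35
ee_pos: [0.8126, 0.2002, 0.2982]
ee_rot: [-3.141, -0.002, 2.677]
ft_force: [-0.3, -0.3, -1.9]
width: 0.0849
```

Emit:
jog_arm --plan '[0, 0, 0, 0, 0, 0.15, 8.5, 0, 0, 0, 0, 0, 0.15, 8.5, 0, 0, 0, 0, 0, 0.15, 8.5, 0, 0, 0, 0, 0, 0.15, 8.5, 0, 0, 0, 0, 0, 0.15, 8.5, 0, 0, 0, 0, 0, 0.15, 8.5, 0, 0, 0, 0, 0, 0.15, 8.5, 0, 0, 0, 0, 0, 0.15, 8.5]'

```text
clock: 3.15
ee_pos: [0.8147, 0.1967, 0.2929]
ee_rot: [-3.135, 0.002, 1.478]
ft_force: [0.2, 0.7, 0.0]
width: 0.0846
```

Emit:
jog_arm --plan '[0, 0, 0, 0, 0, 0.15, 8.5, 0, 0, 0, 0, 0, 0.15, 8.5, 0, 0, 0, 0, 0, 0.15, 8.5, 0, 0, 0, 0, 0, 0.15, 8.5, 0, 0, 0, 0, 0, 0.15, 8.5, 0, 0, 0, 0, 0, 0.15, 8.5, 0, 0, 0, 0, 0, 0.15, 8.5, 0, 0, 0, 0, 0, 0.15, 8.5]'

```text
clock: 3.95
ee_pos: [0.8145, 0.198, 0.2908]
ee_rot: [-3.139, 0.009, 0.279]
ft_force: [0.1, -0.2, 0.3]
width: 0.0847
```

Emit:
jog_arm --plan '[0, 0, 0, 0, 0, 0.14, 8.5, 0, 0, 0, 0, 0, 0.13, 8.5, 0, 0, 0, 0, 0, 0.13, 8.5, 0, -0.5, 3.0, 0, 0, 0, 8.5, 0, -0.5, 3.0, 0, 0, 0, 8.5, 0, 0, 0, 0, 0, 0, 8.5]'

```text
clock: 4.55
ee_pos: [0.8156, 0.2093, 0.2289]
ee_rot: [3.141, 0.009, -0.143]
ft_force: [-0.5, -0.3, -0.5]
width: 0.085
```

```bash
python3 - <<'E'
from h import *
np.set_printoptions(precision=4,suppress=True)
s=snap("wrist","w1")
for q in("round_tip","round_mark","round_stud","round_mirror","round"):
    for d in viewer.spot_point("wrist",q)[:2]: print(q,round(d["score"],2),np.array(d["uv"]),depth(s,d["uv"]))
for d in viewer.cut_out("wrist","round_index")[:2]: print("idx",d["score"],d["uv"],d["mask"].sum(),depth(s,d["uv"]))
E
```

```text
round_tip 0.58 [244.5 338.6] [0.6395 0.2436 0.065 ]
round_tip 0.57 [241.5 264.6] [0.7295 0.2329 0.0652]
round_mark 0.85 [237.7 279.9] [0.7114 0.2397 0.0631]
round 0.77 [243.3 342.7] [0.6342 0.2457 0.065 ]
```

View pics/w1.png

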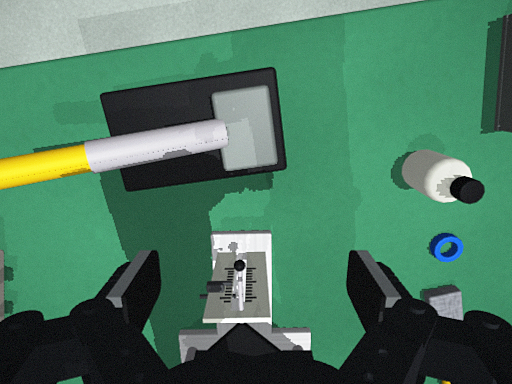

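The far face of the scale is visible. The pointer ball is at (240,265), the clip at about (214,287) with its finger towards the slot, and the scale's top edge at about row 320.

```bash
python3 - <<'E'
from h import *
np.set_printoptions(precision=4,suppress=True)
s=snap("wrist")
im=s["pixels"][225:335,185:295,::-1];cv2.imwrite("pics/w2.png",cv2.resize(im,None,fx=5.4,fy=5.4,interpolation=cv2.INTER_CUBIC))
for uv in([214,287],[209,287],[218,287],[225,287],[222,287],[229,287],[240,265],[240,262],[255,315],[255,300],[255,280],[225,300],[220,310]):print(uv,depth(s,uv))
for r in range(278,298,2):print(r,[round(float(depth(s,[c,r])[2]),4) for c in range(206,236,3)])
E
```

```text
[214, 287] [0.7262 0.2577 0.0937]
[209, 287] [0.727  0.2623 0.0939]
[218, 287] [0.7256 0.254  0.0936]
[225, 287] [0.7182 0.2495 0.0834]
[222, 287] [0.7247 0.2504 0.093 ]
[229, 287] [0.718  0.2455 0.084 ]
[240, 265] [0.7301 0.2335 0.0659]
[240, 262] [0.7317 0.2334 0.0626]
[255, 315] [0.7146 0.2206 0.1259]
[255, 300] [0.7143 0.2205 0.1046]
[255, 280] [0.7144 0.2204 0.0717]
[225, 300] [0.7183 0.2476 0.1048]
[220, 310] [0.7188 0.2507 0.1189]
278 [0.0008, 0.0008, 0.0659, 0.0668, 0.0667, 0.067, 0.0679, 0.0673, 0.0677, 0.0642]
280 [0.0004, 0.0017, 0.0702, 0.0715, 0.0711, 0.0715, 0.0719, 0.0719, 0.0721, 0.0651]
282 [0.0012, 0.0877, 0.0888, 0.0887, 0.0881, 0.0894, 0.0901, 0.0903, 0.0896, 0.0127]
284 [0.0019, 0.0918, 0.0916, 0.0913, 0.0919, 0.0923, 0.0913, 0.0912, 0.0904, 0.0137]
286 [0.0926, 0.0931, 0.0934, 0.0937, 0.0934, 0.0935, 0.0909, 0.0835, 0.0833, 0.0131]
288 [0.0014, 0.0938, 0.0938, 0.0938, 0.0938, 0.0936, 0.0872, 0.0854, 0.0862, 0.0132]
290 [0.0013, 0.094, 0.0933, 0.0933, 0.0935, 0.0938, 0.0898, 0.0887, 0.0891, 0.0135]
292 [0.0009, 0.0926, 0.093, 0.0931, 0.0928, 0.0934, 0.0921, 0.092, 0.0914, 0.0132]
294 [0.089, 0.0936, 0.0949, 0.0943, 0.0948, 0.0948, 0.096, 0.0962, 0.0949, 0.0898]
296 [0.0909, 0.0981, 0.0974, 0.0971, 0.098, 0.0973, 0.098, 0.0978, 0.0963, 0.0911]
```

View pics/w2.png

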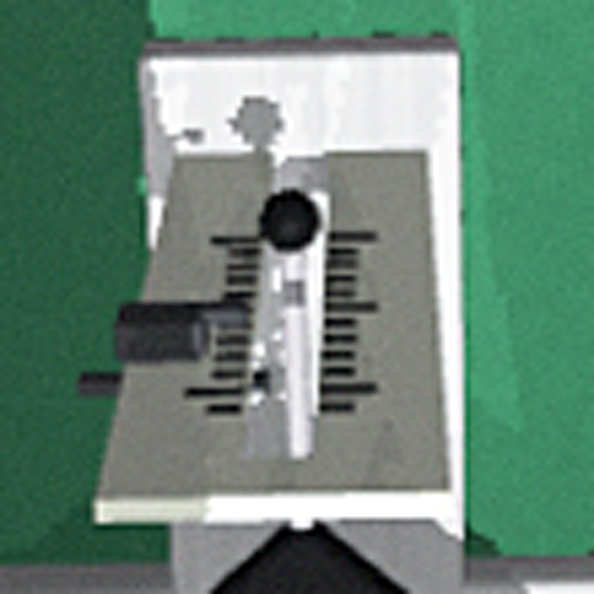

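The clip's top face reads z≈0.0937 and it is 8 mm tall, so the mark is at about 0.0895. The ball's top reads 0.066, as it should, so bias is small. The pointer must rise 29.5 mm: tilt ≈0.195 rad, stud down ≈13.6 mm. Next I move above the stud and close the fingers.

Emit:
jog_arm --plan '[-4.45, -0.13, -0.2, 0, 0, 0, 0, -4.45, -0.13, -0.2, 0, 0, 0, 0, -4.45, -0.13, 0, 0, 0, 0, 0, -4.45, -0.13, 0, 0, 0, 0, 0, -4.45, -0.13, 0, 0, 0, 0, 0, -4.45, -0.13, 0, 0, 0, 0, 0, -4.45, -0.13, 0, 0, 0, 0, 0, 0, 0, 0, 0, 0, 0, 0]'

```text
clock: 5.75
ee_pos: [0.5002, 0.26, 0.2377]
ee_rot: [-3.139, 0.001, -0.143]
ft_force: [0.3, 0.9, 0.4]
width: 0.0003
```

```bash
python3 - <<'E'
from h import *
np.set_printoptions(precision=4,suppress=True)
s=snap("wrist","w3");o=arm.get_obs();T=T_tool(o);print(o["ee_pos"],o["ee_rot"],o["ft_force"])
for q in("round_stud","round_mirror"):
    for d in viewer.spot_point("wrist",q)[:2]:
        p=at_z(s,d["uv"],.073);print(q,round(d["score"],2),np.array(d["uv"]),p,depth(s,d["uv"]),"tool cm",T[:3,:3].T@(p-T[:3,3])*100)
E
```

```text
[0.5031 0.2595 0.2385] [-3.1388 -0.0023 -0.144 ] [-0.5939  0.127   0.7322]
round_stud 0.66 [247.6 176.3] [0.5042 0.2647 0.073 ] [0.5044 0.2646 0.0734] tool cm [-0.0019 -0.4827 16.5551]
round_mirror 0.94 [246.1  93.6] [0.5759 0.2553 0.073 ] [0.5759 0.2553 0.0715] tool cm [ 7.2223 -0.5827 16.5721]
```

View pics/w3.png

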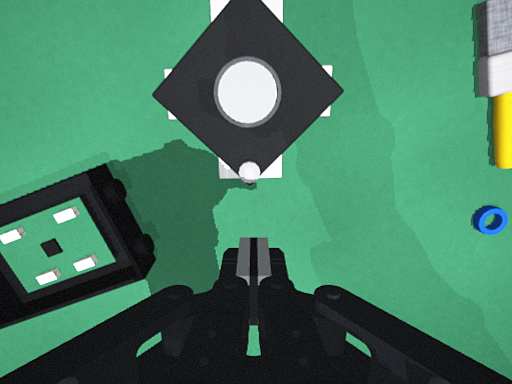

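The stud shows at (249,172) and the mirror at (247,92), both matching the networks. The stud is about (0.506, 0.264), so I shift slightly and descend to just above it.

Emit:
jog_arm --plan '[0.2, -0.45, 3.5, 0, 0, 0, 0, 0, 0, 4, 0, 0, 0, 0, 0, 0, 3, 0, 0, 0, 0, 0, 0, 1.8, 0, 0, 0, 0, 0, 0, 0, 0, 0, 0, 0]'

```text
clock: 6.4
ee_pos: [0.5224, 0.2592, 0.1148]
ee_rot: [-3.136, -0.018, -0.156]
ft_force: [0.2, -0.3, 0.6]
width: 0.0003
```

Emit:
jog_arm --plan '[-1.6, -0.25, 0, 0, 0, 0, 0, 0, 0, 0, 0, 0, 0, 0]'

```text
clock: 6.6
ee_pos: [0.509, 0.2628, 0.1155]
ee_rot: [-3.137, -0.02, -0.16]
ft_force: [-0.1, 0.0, 0.0]
width: -0.0
```

Emit:
jog_arm --plan '[0, 0, 0, 0, 0, 0, 0]'

```text
clock: 6.7
ee_pos: [0.5099, 0.2629, 0.1166]
ee_rot: [-3.135, -0.021, -0.16]
ft_force: [0.8, 0.8, -0.4]
width: -0.0001
```

Emit:
jog_arm --plan '[-0.3, 0, 0.6, 0, 0, 0, 0, 0, 0, 0.6, 0, 0, 0, 0, 0, 0, 0.2, 0, 0, 0, 0, 0, 0, 0, 0, 0, 0, 0]'

```text
clock: 7.1
ee_pos: [0.5082, 0.2645, 0.1035]
ee_rot: [-3.132, -0.024, -0.159]
ft_force: [0.1, -0.7, 0.2]
width: 0.0001
```

Emit:
jog_arm --plan '[0, 0, 0.2, 0, 0, 0, 0, 0, 0, 0, 0, 0, 0, 0]'

```text
clock: 7.3
ee_pos: [0.5084, 0.2644, 0.1013]
ee_rot: [-3.132, -0.024, -0.159]
ft_force: [0.3, -0.4, 0.2]
width: 0.0001
```

Emit:
jog_arm --plan '[0, 0, 0.2, 0, 0, 0, 0, 0, 0, 0, 0, 0, 0, 0]'

```text
clock: 7.5
ee_pos: [0.5086, 0.2644, 0.0992]
ee_rot: [-3.132, -0.024, -0.159]
ft_force: [-0.0, -0.1, -0.8]
width: 0.0001
```

Emit:
jog_arm --plan '[-0.1, 0, 0.2, 0, 0, 0, 0, 0, 0, 0, 0, 0, 0, 0]'

```text
clock: 7.7
ee_pos: [0.5076, 0.2645, 0.097]
ee_rot: [-3.132, -0.024, -0.159]
ft_force: [-0.1, 0.0, 0.5]
width: -0.0002
```

Emit:
jog_arm --plan '[-0.1, 0, 0.2, 0, 0, 0, 0, 0, 0, 0, 0, 0, 0, 0]'

```text
clock: 7.9
ee_pos: [0.5069, 0.2648, 0.095]
ee_rot: [-3.132, -0.024, -0.159]
ft_force: [-1.0, -0.2, 1.1]
width: -0.0002
```

Emit:
jog_arm --plan '[0, 0, 0.2, 0, 0, 0, 0, 0, 0, 0, 0, 0, 0, 0]'

```text
clock: 8.1
ee_pos: [0.5067, 0.2648, 0.0931]
ee_rot: [-3.132, -0.024, -0.159]
ft_force: [-0.8, -0.1, 3.3]
width: 0.0003
```

Contact came at TCP z≈0.095, as predicted. I press on towards about 0.0818.

Emit:
jog_arm --plan '[0, 0, 0.3, 0, 0, 0, 0, 0, 0, 0.3, 0, 0, 0, 0, 0, 0, 0, 0, 0, 0, 0]'

```text
clock: 8.4
ee_pos: [0.5061, 0.2649, 0.0872]
ee_rot: [-3.132, -0.022, -0.159]
ft_force: [-1.0, -0.8, 5.3]
width: -0.0
```

Emit:
jog_arm --plan '[0, 0, 0.3, 0, 0, 0, 0, 0, 0, 0, 0, 0, 0, 0]'

```text
clock: 8.6
ee_pos: [0.506, 0.2649, 0.0846]
ee_rot: [-3.131, -0.022, -0.159]
ft_force: [-1.7, -0.8, 5.9]
width: 0.0001
```

Emit:
jog_arm --plan '[0, 0, 0.27, 0, 0, 0, 0, 0, 0, 0, 0, 0, 0, 0]'

```text
clock: 8.8
ee_pos: [0.506, 0.2649, 0.0824]
ee_rot: [-3.131, -0.021, -0.159]
ft_force: [-2.5, -0.9, 7.2]
width: -0.0
```

```bash
python3 - <<'E'
from h import *
np.set_printoptions(precision=4,suppress=True)
print(arm.get_obs()["ee_pos"],arm.get_obs()["ft_force"])
for c in("side","top"):
    s=snap(c,c+"1")
    for d in viewer.spot_point(c,"round_tip")[:1]:print(c,d["score"],d["uv"],depth(s,d["uv"]))
a=cv2.imread("pics/side0.png");b=cv2.imread("pics/side1.png")
f=lambda i:cv2.resize(i[125:200,200:290],None,fx=4.4,fy=4.4,interpolation=cv2.INTER_CUBIC)
cv2.imwrite("pics/cmp.png",np.hstack([f(a),f(b)]))
E
```

```text
[0.506  0.2649 0.0824] [-2.5418 -0.8857  7.2133]
side 0.63 [269.8, 150.9] [0.7094 0.2213 0.1053]
```

View pics/cmp.png

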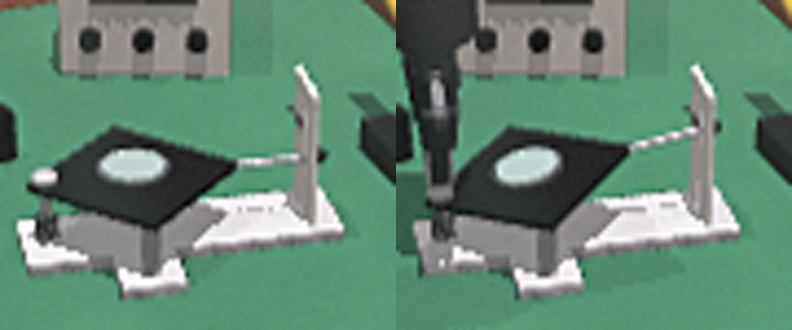

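The pointer rose from crop row 155 to 126, about 6.6 px or roughly 27 mm, and the geometry gives about 28 mm of the 29.5 mm needed. I make a slight correction and hold for about 1 s.

Emit:
jog_arm --plan '[0, 0, 0.05, 0, 0, 0, 0, 0, 0, 0, 0, 0, 0, 0, 0, 0, 0, 0, 0, 0, 0, 0, 0, 0, 0, 0, 0, 0, 0, 0, 0, 0, 0, 0, 0, 0, 0, 0, 0, 0, 0, 0, 0, 0, 0, 0, 0, 0, 0, 0, 0, 0, 0, 0, 0, 0]'

```text
clock: 9.8
ee_pos: [0.506, 0.2648, 0.0847]
ee_rot: [-3.128, -0.02, -0.16]
ft_force: [-2.1, -0.8, 6.2]
width: 0.0001
```

```bash
python3 - <<'E'
from h import *
np.set_printoptions(precision=4,suppress=True)
# measured ball height from the side pictures: hand-read pixels, on the vertical line through the ball
s=snap("side","side2");print(arm.get_obs()["ee_pos"],arm.get_obs()["ft_force"],s["intrinsics"][0,0])
K=s["intrinsics"];Tc=np.linalg.inv(s["T"])
for h in(.060,.0895,.0955,.0835):
    p=Tc@[.727,.2335,h,1];print(h,(K@p[:3]/p[2])[:2])
a=cv2.imread("pics/side0.png");b=cv2.imread("pics/side2.png")
for i in(a,b):
    g=cv2.cvtColor(i,cv2.COLOR_BGR2GRAY)[142:168,267:277];print(g)
E
```

```text
[0.5061 0.2648 0.0848] [-1.4274 -1.2482  6.1301] 413.6634592632583
0.06 [272.7584 160.2588]
0.0895 [273.0116 152.7252]
0.0955 [273.0638 151.1727]
0.0835 [272.9596 154.2707]
[[126 183 255 110 124 130 131 132 132 132]
 [124 136 255 203 115 125 131 130 131 130]
 [130 128 175 255 204 119 126 131 131 127]
 [134 130 134 255 255 114 126 131 131 131]
 [135 138 126 177 255 169 126 131 131 130]
 [136 144 133 130 183 165 126 132 129 129]
 [138 140 136 131 149 156 126 130 129 133]
 [140 137 138 132 140 141 128 129 130 129]
 [113 143 155 133 148 151 129 130 129 131]
 [ 75 116 164 135 153 150 128 129 130 130]
 [ 71  69 167 134 152 147 128 130 129 129]
 [113  75 160 132 151 146 125 128 125 127]
 [127 117 155 133 158 148 127 129 128 129]
 [133 133 154 132 159 147 128 128 128 130]
 [135 136 151 131 161 149 128 129 129 128]
 [135 138 152 135 160 148 129 129 130 129]
 [133 137 151 132 161 109 115 133 129 128]
 [129 137 152 136 166  73  62  94 132 131]
 [206 131 134 135 167  55  24  98 135 129]
 [155 113 117 138 166  36  60 128 133 128]
 [124 129 130 135 163 116 116 133 132 130]
 [136 138 142 132 168 13
[... 610 characters left out ...]
28 130 130]
 [ 70  70 168 132 156 152 131 133 131 131]
 [115  73 162 134 154 116 101 134 129 129]
 [124 116 147 135 164  95  47 114 134 130]
 [226 138 126 139 165  86  23 130 132 131]
 [166 118 144 134 163 106 111 134 130 130]
 [124 127 155 135 164 140 129 131 131 129]
 [135 138 141 135 162 142 129 130 128 128]
 [136 139 146 134 161 138 129 129 129 130]
 [135 137 143 133 161 137 126 130 129 129]
 [137 138 136 135 160 136 127 129 130 130]
 [135 138 136 133 162 135 127 131 130 130]
 [137 139 135 134 171 135 125 129 131 131]
 [134 139 135 134 171 135 130 130 129 130]
 [136 137 139 134 172 136 127 129 130 131]
 [135 154 144 133 168 124 125 129 128 129]
 [136 161 135 132 168 187 122 128 130 130]]
```

Zero rows let the arm creep up under the spring, about 0.3 mm per row. The side camera puts the ball at ≈0.082 now, which agrees with the geometry. I press 3 mm more and hold with a small compensation per row.

Emit:
jog_arm --plan '[0, 0, 0.35, 0, 0, 0, 0, 0, 0, 0.03, 0, 0, 0, 0, 0, 0, 0.03, 0, 0, 0, 0, 0, 0, 0.03, 0, 0, 0, 0]'

```text
clock: 10.25
ee_pos: [0.5061, 0.2648, 0.0816]
ee_rot: [-3.127, -0.02, -0.16]
ft_force: [-1.9, -1.0, 7.3]
width: -0.0001
```

Emit:
jog_arm --plan '[0, 0, 0.03, 0, 0, 0, 0, 0, 0, 0.03, 0, 0, 0, 0, 0, 0, 0.03, 0, 0, 0, 0, 0, 0, 0.03, 0, 0, 0, 0, 0, 0, 0.03, 0, 0, 0, 0, 0, 0, 0.03, 0, 0, 0, 0, 0, 0, 0.03, 0, 0, 0, 0, 0, 0, 0.03, 0, 0, 0, 0]'

```text
clock: 11.05
ee_pos: [0.5061, 0.2647, 0.0821]
ee_rot: [-3.124, -0.018, -0.161]
ft_force: [-2.0, -0.9, 6.9]
width: 0.0001
```

```bash
python3 - <<'E'
from h import *
s=snap("side","side3");print(arm.get_obs()["ee_pos"],arm.get_obs()["ft_force"])
print(cv2.cvtColor(s["pixels"],cv2.COLOR_RGB2GRAY)[148:160,271:276])
E
```

```text
[0.50607663 0.26474041 0.08208195] [-2.45734644 -1.26155737  7.07047637]
[[150 162 127 132 131]
 [140 146 127 130 129]
 [147 152 130 132 130]
 [155 155 130 133 131]
 [156 120  85 135 132]
 [156  91  34 135 131]
 [161  83  57 135 131]
 [163 134 116 134 130]
 [163 149 130 131 130]
 [162 148 128 128 130]
 [161 143 128 130 129]
 [161 136 128 129 129]]
```

Ball is at row ≈153.2, so z≈0.087–0.088, within 3 mm of the mark. I add 1 mm and hold again to centre it.

Emit:
jog_arm --plan '[0, 0, 0.12, 0, 0, 0, 0, 0, 0, 0.04, 0, 0, 0, 0, 0, 0, 0.04, 0, 0, 0, 0, 0, 0, 0.04, 0, 0, 0, 0, 0, 0, 0.04, 0, 0, 0, 0, 0, 0, 0.04, 0, 0, 0, 0, 0, 0, 0.04, 0, 0, 0, 0, 0, 0, 0.04, 0, 0, 0, 0]'

```text
clock: 11.9
ee_pos: [0.5061, 0.2647, 0.081]
ee_rot: [-3.121, -0.017, -0.162]
ft_force: [-3.3, -1.2, 7.4]
width: -0.0001
```

Emit:
jog_arm --plan '[0, 0, -0.4, 0, 0, 0, 0, 0, 0, -0.5, 0, 0, 0, 0, 0, 0, -0.5, 0, 0, 0, 0, 0, 0, -0.8, 0, 0, 0, 0, 0, 0, -2, 0, 0, 0, 0, 0, 0, -3, 0, 0, 0, 0, 0, 0, -3, 0, 0, 0, 0, 0, 0, 0, 0, 0, 0, 0]'

```text
clock: 12.7
ee_pos: [0.5039, 0.262, 0.1877]
ee_rot: [-3.123, -0.017, -0.163]
ft_force: [1.0, 0.1, 0.1]
width: -0.0003
```

```bash
python3 - <<'E'
from h import *
s=snap("side","side4")
print(arm.get_obs()["ee_pos"],cv2.cvtColor(s["pixels"],cv2.COLOR_RGB2GRAY)[156:164,271:276])
a=cv2.imread("pics/side0.png");b=cv2.imread("pics/side4.png")
m=cv2.absdiff(a,b).max(2)>40;m[:,:110]=0;ys,xs=np.nonzero(m);print("changed px",m.sum(),xs.min(initial=999),xs.max(initial=0),ys.min(initial=999),ys.max(initial=0))
cv2.imwrite("pics/end.png",b)
E
```

```text
[0.50298275 0.26209088 0.18600752] [[161 147 128 128 128]
 [162 150 129 131 130]
 [164 110 115 134 129]
 [168  72  64  97 134]
 [169  55  22  97 133]
 [167  35  59 129 135]
 [165 117 116 137 132]
 [170 139 129 128 129]]
changed px 5605 110 221 0 190
```

View pics/end.png

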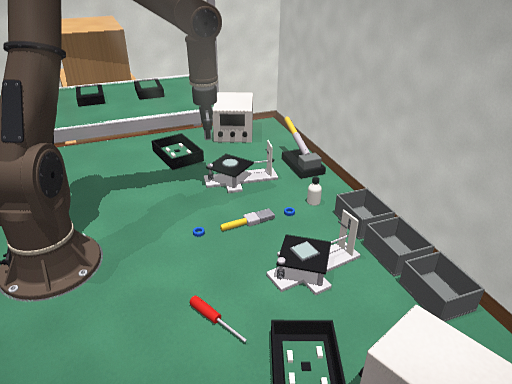

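The plate is back at rest: the ball is at row 160, the same as at the start. The arm is clear, and nothing else in the picture has changed apart from the arm itself.

```bash
python3 -c "
from workcell import arm
print(arm.job_done())"
```

```text
the job is handed in; nothing more can be done
None
```

I pressed the round mount's stud with closed fingertips until the pointer was level with the index mark, held it there, and let go. The plate sprang fully back and I handed the job in at about 12.8 s; no verdict was reported.

- **Index mark:** the wrist camera put the mark at about 89.5 mm, from the clip's top face at 93.7 mm.
- **First hold:** I lost about 2 mm of stud travel because the arm crept up under the spring, so I pressed again and compensated for it.
- **Final hold:** I estimate the pointer was within about 3 mm of the mark for roughly 1.5 s. The vertical force was about 7 N.
- **Disagreement:** late in the hold, the fingertip height put the pointer at about 88 mm and the side camera put it at about 86.5 mm. Both are within the 6 mm tolerance, and I then pressed about 1 mm further to centre it. An earlier reading from the trained network suggested a larger rise (about 35 mm); I set it aside as noise.
- **Last check:** the side picture after release shows the pointer ball back at its starting pixel row. Right of image column 110, only the area around the arm changed. The arm was clear, with its TCP at z ≈ 0.186 m.

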